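# Restock the microscope bench's lens store

## Task

Restock the lens store: press its blue push-to-open hatch so that the catch pops it ajar, then swing it wide open; fold both carton flaps right back, well past upright. Move every lens case from the carton into the store's room, resting on its floor with none on top of another, and leave the hatch and both flaps open. Leave the other things on the bench where they are.

Things in the scene. Friction and masses are not known exactly. Their poses are not given: they have to be found in the camera images.
- store: Grey lens store, a low open-topped case fixed to the bench, with a blue hatch in its top. Origin on the bench under the centre of its room; x along the hinge, y towards the hinge side. Top 68 mm high, walls 6 mm, room 225 mm along x (+-112), 129 mm along y (+-64), floor 5 mm above the bench. Beyond x = +112 mm a 20 mm wide channel holds the catch; outer wall to x = +138 mm.
- store_floor (a point): Centre of the store's usable inner floor (x = y = 0 of the store, 5 mm above the bench).
- hatch (a joint): Hatch angle, rad: 0 closed and caught, grows as the free edge swings up, at most 1.9. 5 mm thick, inset flush, no handle. About 9 N near the free edge sinks it; below -0.05 (edge 6 mm down; stop at -0.075) the catch lets go for good and, once let up, a spring pops it to about 0.4. Then it must be swung; hinge friction 0.12 N m (hatch 0.16 kg) holds it at any angle.
- hatch_hinge (a point): Middle of the hatch's hinge line, on the store's +y side, 66 mm above the bench; the line runs along the store's x axis.
- hatch_edge (a point): Middle of the hatch's free edge, on its upper face, 127 mm from the hinge line (moves with it). The edge runs from x = -110 to +130 mm of the store. A white patch 50 x 18 mm, centred 22 mm in from this edge, marks where to press.
- carton: Brown cardboard carton, open at the top but for two flaps, held fast to the bench; 210 mm along its x, 190 mm along its y, 65 mm high, walls and floor 4 mm thick. Origin on the bench under its centre. Its flaps hinge along the two upper edges that face +y and -y.
- flap_left (a joint): Angle, rad, of the flap hinged on the carton's +y upper edge: 0 lies level over the carton, pointing to its middle; 1.57 upright; at most 2.5, folded back outwards. Starts at 0.45 to 0.75. Card 3 mm thick, 206 mm wide, 70 mm from hinge to free edge; slight hinge friction (0.025 N m), it stays where it is left.
- flap_right (a joint): The same for the flap hinged on the carton's -y upper edge.
- flap_left_hinge (a point): Middle of flap_left's hinge line (65 mm above the bench, 95 mm from the carton's middle along its +y); the line runs along the carton's x.
- flap_left_edge (a point): Middle of flap_left's free edge, 70 mm from its hinge.
- flap_right_hinge (a point): Middle of flap_right's hinge line (65 mm above the bench, 95 mm along the carton's -y).
- flap_right_edge (a point): Middle of flap_right's free edge, 70 mm from its hinge.
- case1: Green plastic lens case with a black seam: block 50 x 50 mm, 30 mm high, and on its top a black upright grip bar 44 mm long (its x), 10 mm thick (its y), 22 mm high, through the middle; 90 g. Origin at the centre of the block (15 mm above its underside, bar top 37 mm above it). Starts upright in the carton, bar about along the carton's y; may be absent.
- case2: Orange plastic lens case with a black seam: block 50 x 50 mm, 30 mm high, and on its top a black upright grip bar 44 mm long (its x), 10 mm thick (its y), 22 mm high, through the middle; 90 g. Origin at the centre of the block (15 mm above its underside, bar top 37 mm above it). Starts upright in the carton, bar about along the carton's y; may be absent.
- case3: Yellow plastic lens case with a black seam: block 50 x 50 mm, 30 mm high, and on its top a black upright grip bar 44 mm long (its x), 10 mm thick (its y), 22 mm high, through the middle; 90 g. Origin at the centre of the block (15 mm above its underside, bar top 37 mm above it). Starts upright in the carton, bar about along the carton's y; may be absent.
- case4: Red plastic lens case with a black seam: block 50 x 50 mm, 30 mm high, and on its top a black upright grip bar 44 mm long (its x), 10 mm thick (its y), 22 mm high, through the middle; 90 g. Origin at the centre of the block (15 mm above its underside, bar top 37 mm above it). Starts upright in the carton, bar about along the carton's y; may be absent.
- case5: White plastic lens case with a black seam: block 50 x 50 mm, 30 mm high, and on its top a black upright grip bar 44 mm long (its x), 10 mm thick (its y), 22 mm high, through the middle; 90 g. Origin at the centre of the block (15 mm above its underside, bar top 37 mm above it). Starts upright in the carton, bar about along the carton's y; may be absent.
- oil: Bystander to leave alone: small amber dropper bottle, 28 mm across, 75 mm high; origin at its underside.
- beaker: Bystander to leave alone: glass beaker, 68 mm across, 85 mm high; origin at its underside.
- dish: Bystander to leave alone: shallow white dish, 90 mm across, 15 mm high; origin at its underside.
- marker: Bystander to leave alone: blue marker pen lying flat, 12 mm thick, 120 mm long (origin under its middle).
- reagent: Bystander to leave alone: white bottle with red cap, 50 mm across, 120 mm high; origin at its underside.
- stain: Bystander to leave alone: amber jar, 44 mm across, 80 mm high; origin at its underside.
There are look-alikes about, which are no part of the job. Leave any purple or turquoise look-alike of the case2 alone.

How it is judged:
On the way, in this order (a step that is already met when the one before it is completed fails the run):
1. the hatch has been pressed and popped ajar (above 0.25 rad) (value of joint hatch above 0.25 rad), for 0.2 s.
2. the hatch is swung wide open (above 1.4 rad) (value of joint hatch above 1.4 rad), for 0.2 s.
At the end, for the whole second after the job is handed in: Hatch above 1.4 rad, both flaps above 1.9 rad, and every lens case present at rest with its centre inside the store's room (within 105 mm of its centre along x, 60 mm along y) and less than 40 mm above the bench, so on the floor and not on another case (value of joint hatch above 1.4 rad and value of joint each of flap_left, flap_right above 1.9 rad and x of case1 in the frame of store between -0.105 and 0.105 m and y of case1 in the frame of store between -0.06 and 0.06 m and z of each of case1, case2, case3, case4, case5 in the frame of store below 0.04 m and linear speed of each of case1, case2, case3, case4, case5 below 0.02 m/s and x of case2 in the frame of store between -0.105 and 0.105 m and y of case2 in the frame of store between -0.06 and 0.06 m and x of case3 in the frame of store between -0.105 and 0.105 m and y of case3 in the frame of store between -0.06 and 0.06 m and x of case4 in the frame of store between -0.105 and 0.105 m and y of case4 in the frame of store between -0.06 and 0.06 m and x of case5 in the frame of store between -0.105 and 0.105 m and y of case5 in the frame of store between -0.06 and 0.06 m); the robot touches nothing.
It fails at once if another thing on the bench is moved more than 3 cm or knocked over (distance of any of oil, beaker, dish, marker, reagent, stain from where it was at the start of the episode above 0.03 m or angle between any of oil, beaker, reagent, stain's own z axis and vertical above 0.6 rad).
Of case1, case2, case3, case4, case5 only 3 to 5 are there at a start; the rules pass over those that are not, and their reading is None.
At some moment in a run one of case1, case2, case3, case4, case5 may be knocked a few centimetres aside while the robot is not near it.
Once in a run the grip may slacken for a moment while it holds something.
It also fails if it takes over 210 s, if anything falls off the work surface, if the arm or the gripper's body presses on something with over 40 N, if the wrist force passes 120 N, or if a joint passes its speed limit or range.

## Robot

A 6-joint arm with a two-finger parallel gripper is mounted at the origin on the work surface. World frame = base frame: x ahead of the robot, y to its left, z up, the work surface at z = 0. Lengths are in m, angles in rad, forces in N, time in s.
With the tool pointing down it reaches from about 0.225 to 0.875 m from the base axis. Payload 3.4 kg.
Tool frame: the origin (TCP) lies between the finger pads; the fingertips stand 8 mm ahead of it and the grasp point (between the pads) lies 11 mm behind it; z points along the fingers, y is the line along which they close (so a half turn about z gives the same grasp; the last joint's range is limited). The gripper opens to 85 mm and grips with 20 to 120 N. Pads are 22 mm wide; open, the fingers measure 114 mm over their backs; the gripper's body (76 mm by 85 mm) begins 54 mm behind the grasp point. The pads swing forward as they close: fully open they stand 13 mm farther back than shut.
Start: joints at [-1.229, 0.276, 1.505, -0, 1.361, -0.121], TCP at [0.257, -0.515, 0.239] pointing down, gripper open.
Joint ranges: [-2.89, 2.89], [-0.75, 2.08], [0.22, 2.7], [-1.18, 4.32], [0.11, 2.71], [-2.7, 2.7]. Speed limits (rad/s): [2.57, 2.57, 3.14, 3.14, 3.14, 3.14].

## Interface

Orientations are given as a unit quaternion [w, x, y, z].
In Python, from rig import manip, optics, finder gives the robot as it stands.
- The arm moves only by the tool servo_tool, never from a script. Its argument "increments" is a list of rows, each a list of 7 numbers: the shift along the tool's x, y, z in cm, then the turn, a rotation vector about the tool's x, y, z in degrees, then the closure, from -1 (fully open) to 1 (shut). In form: [[x, y, z, rx, ry, rz, gripper], ...]. A call has exactly 5 rows; each row shifts and turns the commanded pose from where the row before left it, along the tool's axes as they then stand; what a row does not reach is not made up. A row lasts 1/10 s, in which the tool goes at most 50 mm and 8.59 degrees, less where a joint would pass 70% of its speed; a pose out of reach is approached as far as the arm can. A call is refused whole if a number of a shift passes 5 or a number of a turn 8.59, either way. A call with a gripper value outside its range is refused whole. The fingers move at their own pace and stop on an object; "squeeze" is the grip in N (left out, the last holds). Time passes only in rows, so rows that do not move let the fingers close, or fill a call up. It gives the time, the measured TCP pose, the force, the opening and the grip force at its end, in the units of the state.
- manip.get_state(): the state, without advancing time (a new reading comes with each control period).
- optics.get_image(name): name is "scene" or "top" or "wrist"; returns the picture (400x640x3 uint8, red, green, blue); there is no depth.
- optics.get_calibration(name): a dict with "fov_y" (degrees; the focal length in pixels is half the picture's height over the tangent of half this angle, whatever the lens; pixels are square), "cx", "cy" (the principal point, pixels), "world_to_cam" (4x4, takes a point from world to camera coordinates). Camera axes: x right, y down, z forward; pixel columns grow to the right and rows downward; lengths in m; the calibration is good to about 2 mm. A picture is of the moment at which its call begins: read the wrist's pose just before it. get_calibration takes no time and is no camera call; for the wrist camera it gives the pose at the moment of the call.
- manip.sign_off(): hands the job in; it is judged then, once.
Trained networks look in the newest picture that a camera, given by its name, has taken for a name from the list of things; names that differ only in an ending like _2 or _b are one class to them, and where a whole thing is asked for, a point or a joint stands for the part that bears it (a point fixed in the world has none). Each returns a list of dicts, best first, with "p" (0 to 1); they miss things now and then, are a little off and sometimes report something else, mostly with a low value. They report only what shows in the picture. A call takes as long as a camera call. They do not tell look-alikes from the thing itself.
- finder.silhouettes(label, camera): "region" (400x640 bool, what is visible of it) and "box" ([centre column, centre row, width, height] in pixels, round what is visible of it).
- finder.tip_of(label, camera): "at" ([column, row] in pixels: a listed point, or the origin of a listed thing).
The state is a dict: "clock": time; "qpos": joint angles; "qd": joint speeds; "effort": joint torques, N m; "position": TCP position; "ee_rot": TCP orientation; "contact_force": force on the tool from outside, world axes, zero at the start; "moment": the same for the moment, N m; "width": finger opening in m; "gripper_force": force on a finger pad.
Only numpy, scipy, OpenCV 4.12 (cv2) and the standard library are available. Lean on these libraries where they do the work, as an engineer would, in place of code of your own. Each camera call takes 0.05 s, during which the arm holds its last target. There are 200 camera calls.

## Working session

There is one attempt and no reset: what is moved stays moved. The work goes in short steps, Python scripts to look and compute and a tool call to move; the robot and the scene stay as the last step left them, time stands still between calls to the robot, and variables do not carry over. Pictures are saved under pics/ and viewed, at most 14 in all, crops included, and the job is handed in when it is done.

Besides the shell and the picture viewer there is one more tool, called after "Emit:" as name([rows], argument=value, ...), one row to a line, values as JSON. servo_tool: Moves the arm, as the interface text tells. Its arguments: {"type":"object","properties":{"increments":{"type":"array","items":{"type":"array","items":{"type":"number"}}},"squeeze":{"type":"number"}},"required":["increments"]}

```bash
ls; mkdir -p pics; cat > h.py <<'E'
import numpy as np, cv2
from rig import manip, optics, finder
def snap(n,f):
    c=optics.get_calibration(n); im=optics.get_image(n)
    cv2.imwrite('pics/'+f,im[:,:,::-1]); return im,c
def ray(c,p):
    f=200/np.tan(np.radians(c['fov_y'])/2)
    d=np.array([(p[0]-c['cx'])/f,(p[1]-c['cy'])/f,1.])
    T=np.linalg.inv(np.array(c['world_to_cam'])); return T[:3,3],T[:3,:3]@d
def atz(c,p,z):
    o,d=ray(c,p); return o+d*(z-o[2])/d[2]
def proj(c,P):
    f=200/np.tan(np.radians(c['fov_y'])/2)
    q=np.array(c['world_to_cam'])@np.append(P,1); return np.array([c['cx']+f*q[0]/q[2],c['cy']+f*q[1]/q[2]])
E
python3 - <<'E'
from h import *
np.set_printoptions(precision=3,suppress=True)
print(manip.get_state())
for n in('top','scene'):
    im,c=snap(n,n+'0.png'); print(n,c['fov_y'],c['cx'],c['cy'],np.linalg.inv(c['world_to_cam']).tolist())
    for l in ['store_floor','hatch_hinge','hatch_edge','flap_left_hinge','flap_left_edge','flap_right_hinge','flap_right_edge','carton','store','case1','case2','case3','case4','case5','oil','beaker','dish','marker','reagent','stain']:
        r=finder.tip_of(l,n)
        print(l,[(np.round(x['at']).tolist(),round(x['p'],2)) for x in r[:3]])
E
```

```text
pics
{'clock': 0.0, 'qpos': array([-1.229,  0.277,  1.506, -0.   ,  1.361, -0.121]), 'qd': array([-0.002, -0.   ,  0.   ,  0.   ,  0.001,  0.002]), 'effort': array([  0.   , -41.677, -24.581,   0.   ,   0.011,   0.   ]), 'position': array([ 0.257, -0.514,  0.238]), 'ee_rot': array([-0.001,  0.973,  0.229, -0.   ]), 'contact_force': array([-1.154,  0.499,  0.173]), 'moment': array([ 0.016, -0.027, -0.007]), 'gripper_force': 0.0, 'width': 0.08572673156123141}
top 45.88435504062181 306.6722675269094 198.912792893161 [[0.006575418687375489, -0.982724638414578, 0.18495688395413443, 0.3385568845214758], [-0.999946892739229, -0.007929590718301458, -0.006582802761857588, -0.03752983716062027], [0.007935714854189663, -0.18490377671637126, -0.9827245889799315, 1.147562374550273], [0.0, 0.0, 0.0, 1.0]]
store_floor []
hatch_hinge [([160.0, 193.0], 0.86)]
hatch_edge [([216.0, 192.0], 0.77)]
flap_left_hinge [([353.0, 197.0], 0.86)]
flap_left_edge [([281.0, 217.0], 0.65)]
flap_right_hinge [([436.0, 197.0], 0.78)]
flap_right_edge [([159.0, 194.0], 0.69), ([414.0, 195.0], 0.58)]
carton [([387.0, 203.
[... 1439 characters left out ...]
t_edge [([228.0, 250.0], 0.67)]
carton [([370.0, 160.0], 0.73), ([249.0, 271.0], 0.67)]
store [([380.0, 167.0], 0.89)]
case1 [([154.0, 255.0], 0.86), ([211.0, 205.0], 0.75), ([252.0, 241.0], 0.62)]
case2 [([154.0, 255.0], 0.86), ([211.0, 205.0], 0.75), ([252.0, 241.0], 0.62)]
case3 [([154.0, 255.0], 0.86), ([211.0, 205.0], 0.75), ([252.0, 241.0], 0.62)]
case4 [([154.0, 255.0], 0.86), ([211.0, 205.0], 0.75), ([252.0, 241.0], 0.62)]
case5 [([154.0, 255.0], 0.86), ([211.0, 205.0], 0.75), ([252.0, 241.0], 0.62)]
oil [([317.0, 203.0], 0.77)]
beaker [([382.0, 278.0], 0.72)]
dish [([366.0, 236.0], 0.69)]
marker [([268.0, 186.0], 0.47)]
reagent [([407.0, 240.0], 0.58)]
stain [([338.0, 207.0], 0.59)]
```

View pics/top0.png

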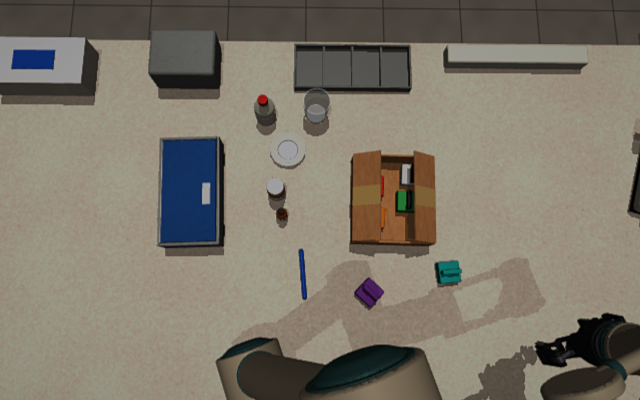

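View pics/scene0.png

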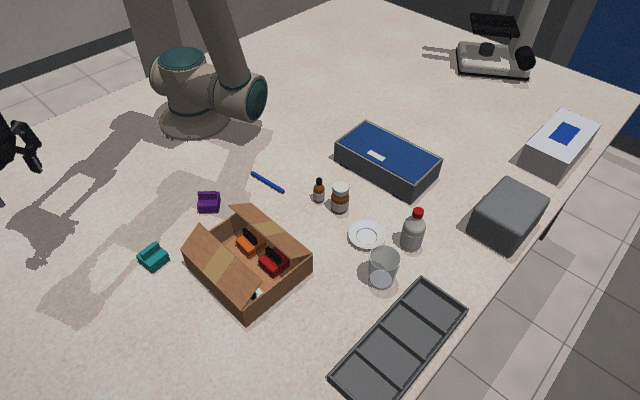

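Top view: the store is at about (191,191) with its blue hatch hinged on the left (+y) side and the patch at (206,193). The carton is at (393,198). The cases I can see are white (406,175), green (404,201), red (381,186) and orange (381,215). The purple (369,292) and turquoise (448,272) cases lie outside the carton and are look-alikes, so I'll leave them.

```bash
python3 - <<'E'
from h import *
np.set_printoptions(precision=3,suppress=True)
im=cv2.imread('pics/top0.png')[:,:,::-1]; c=optics.get_calibration('top')
hsv=cv2.cvtColor(np.ascontiguousarray(im),cv2.COLOR_RGB2HSV)
m=cv2.inRange(hsv,(100,120,40),(125,255,255)); m[:, :130]=0; m[:,240:]=0; m[:110]=0
p=np.argwhere(m)[:,::-1].astype(np.float32); W=np.array([atz(c,q,.068)[:2] for q in p]).astype(np.float32)
r=cv2.minAreaRect(cv2.convexHull(W)); print('hatch',r, cv2.boxPoints(r))
w=cv2.inRange(hsv,(0,0,140),(180,60,255)); w[:,:196]=0; w[:,214:]=0; w[:178]=0; w[210:]=0
q=np.argwhere(w)[:,::-1].mean(0); print('patch',q,atz(c,q,.068))
for n,q in dict(lh=(353,197),rh=(436,197),bl=(351,243),br=(435,243),tl=(355,153),tr=(433,154)).items(): print(n,atz(c,q,.065))
for n,q in dict(purple=(369,292),turq=(448,272),oil=(281,215),stain=(276,190),dish=(288,150),beaker=(317,106),reag=(264,112),mk1=(302,250),mk2=(305,297)).items(): print(n,atz(c,q,.03))
c=optics.get_calibration('scene')
for n,q in dict(lh=(279,230),rh=(210,278),c1=(182,252),c2=(313,262),c3=(246,320),patch=(376,155)).items(): print(n,atz(c,q,.065))
print(optics.get_calibration('wrist'), np.linalg.inv(optics.get_calibration('wrist')['world_to_cam']))
E
```

```text
hatch ((0.5622385144233704, 0.23107880353927612), (0.24173103272914886, 0.1240798756480217), 2.428363800048828) [[0.439 0.288]
 [0.444 0.164]
 [0.686 0.174]
 [0.68  0.298]]
patch [205.554 193.115] [0.554 0.191 0.068]
lh [ 0.548 -0.153  0.065]
rh [ 0.549 -0.347  0.065]
bl [ 0.44  -0.147  0.065]
br [ 0.442 -0.34   0.065]
tl [ 0.654 -0.159  0.065]
tr [ 0.653 -0.345  0.065]
purple [ 0.33  -0.191  0.03 ]
turq [ 0.377 -0.377  0.03 ]
oil [0.509 0.016 0.03 ]
stain [0.57  0.029 0.03 ]
dish [0.671 0.002 0.03 ]
beaker [ 0.785 -0.069  0.03 ]
reag [0.768 0.063 0.03 ]
mk1 [ 0.426 -0.035  0.03 ]
mk2 [ 0.318 -0.043  0.03 ]
lh [ 0.555 -0.159  0.065]
rh [ 0.547 -0.341  0.065]
c1 [ 0.452 -0.343  0.065]
c2 [ 0.67  -0.169  0.065]
c3 [ 0.671 -0.351  0.065]
patch [0.552 0.193 0.065]
{'fov_y': 65.94857080396409, 'cx': 325.97198285645936, 'cy': 200.150331454013, 'world_to_cam': array([[ 0.446, -0.895, -0.001, -0.576],
       [-0.846, -0.422,  0.326, -0.042],
       [-0.292, -0.145, -0.945,  0.382],
       [ 0.   ,  0.   ,  0.   ,  1.   ]])} [[ 0.446 -0.846 -0.292  0.333]
 [-0.895 -0.422 -0.145 -0.477]
 [-0.001  0.326 -0.945  0.375]
 [ 0.     0.     0.     1.   ]]
```

The store origin comes out near (0.552, 0.231) with yaw +2.4°, the carton near (0.549, -0.25) with yaw -2°, and the patch at (0.554, 0.191). Next I turn the tool so its x is world +y and its y is world +x, then travel to the patch.

Emit:
servo_tool([
  [0,0,0,0,0,-6.35,1],
  [0,0,0,0,0,-6.35,1],
  [0,0,0,0,0,-6.35,1],
  [0,0,0,0,0,-6.35,1],
  [0,0,0,0,0,-6.35,1],
], squeeze=40)

```text
clock: 2.6
position: [0.2567, -0.5145, 0.2393]
ee_rot: [0.0, 0.872, 0.489, -0.0]
contact_force: [-0.6, 0.0, -0.5]
width: 0.0124
gripper_force: 0.0
```

Emit:
servo_tool([
  [0,0,0,0,0,-6.35,1],
  [0,0,0,0,0,-6.35,1],
  [0,0,0,0,0,-6.35,1],
  [0,0,0,0,0,-6.35,1],
  [0,0,0,0,0,-6.35,1],
])

```text
clock: 3.1
position: [0.2567, -0.5146, 0.2393]
ee_rot: [0.0, 0.705, 0.709, -0.0]
contact_force: [0.4, 0.2, -0.1]
width: 0.0001
gripper_force: 0.0
```

Emit:
servo_tool([
  [4.7,2,0,0,0,0,1],
  [4.7,2,0,0,0,0,1],
  [4.7,2,0,0,0,0,1],
  [4.7,2,0,0,0,0,1],
  [4.7,2,0,0,0,0,1],
])

```text
clock: 3.6
position: [0.355, -0.2827, 0.2395]
ee_rot: [0.0, 0.707, 0.707, 0.0]
contact_force: [1.3, -0.8, 0.3]
width: 0.0001
gripper_force: 0.0
```

Emit:
servo_tool([
  [4.7,2,0,0,0,0,1],
  [4.7,2,0,0,0,0,1],
  [4.7,2,0,0,0,0,1],
  [4.7,2,0,0,0,0,1],
  [4.7,2,0,0,0,0,1],
])

```text
clock: 4.1
position: [0.4529, -0.0525, 0.2397]
ee_rot: [0.001, 0.707, 0.707, 0.0]
contact_force: [0.5, -0.5, 0.6]
width: -0.0
gripper_force: 0.0
```

Emit:
servo_tool([
  [4.7,2,0,0,0,0,1],
  [4.7,2,0,0,0,0,1],
  [4.7,2,0,0,0,0,1],
  [4.7,2,0,0,0,0,1],
  [0,0,0,0,0,0,1],
])

```text
clock: 4.6
position: [0.5327, 0.1352, 0.239]
ee_rot: [-0.0, 0.705, 0.709, 0.002]
contact_force: [-0.8, -1.1, 0.1]
width: -0.0001
gripper_force: 0.0
```

Emit:
servo_tool([
  [2.6,1.05,2,0,0,0,1],
  [2.6,1.05,3,0,0,0,1],
  [0,0,4,0,0,0,1],
  [0,0,4,0,0,0,1],
  [0,0,2.4,0,0,0,1],
])

```text
clock: 5.1
position: [0.5496, 0.1809, 0.0823]
ee_rot: [-0.001, 0.707, 0.707, -0.002]
contact_force: [-0.7, 0.3, -0.2]
width: 0.0003
gripper_force: 0.0
```

Emit:
servo_tool([
  [0,0,0.4,0,0,0,1],
  [0,0,0.3,0,0,0,1],
  [0,0,0.2,0,0,0,1],
  [0,0,0.1,0,0,0,1],
  [0,0,0,0,0,0,1],
])

```text
clock: 5.6
position: [0.5524, 0.1817, 0.0765]
ee_rot: [0.001, 0.707, 0.707, 0.001]
contact_force: [-0.2, 0.2, -0.3]
width: -0.0003
gripper_force: 0.0
```

Emit:
servo_tool([
  [0,0,0.3,0,0,0,1],
  [0,0,0.2,0,0,0,1],
  [0,0,0.2,0,0,0,1],
  [0,0,0.1,0,0,0,1],
  [0,0,0,0,0,0,1],
])

```text
clock: 6.1
position: [0.5524, 0.1816, 0.069]
ee_rot: [0.001, 0.707, 0.707, 0.001]
contact_force: [-0.8, -0.5, 6.7]
width: -0.0002
gripper_force: 3.4
```

Emit:
servo_tool([
  [0,0,0.2,0,0,0,1],
  [0,0,0.1,0,0,0,1],
  [0,0,0,0,0,0,1],
  [0,0,0,0,0,0,1],
  [0,0,0,0,0,0,1],
])

```text
clock: 6.6
position: [0.5526, 0.1816, 0.0677]
ee_rot: [0.001, 0.707, 0.707, 0.001]
contact_force: [-3.9, -1.4, 17.2]
width: -0.0004
gripper_force: 8.6
```

Emit:
servo_tool([
  [0,0,-3,0,0,0,1],
  [-1,0,-4,0,0,0,1],
  [-3,0,-3,0,0,0,1],
  [-4,0,0,0,0,0,1],
  [-2,0,0,0,0,0,1],
])

```text
clock: 7.1
position: [0.5524, 0.0794, 0.1662]
ee_rot: [0.002, 0.707, 0.707, 0.001]
contact_force: [0.4, 0.7, 0.5]
width: -0.0001
gripper_force: 0.0
```

```bash
python3 - <<'E'
from h import *
im,c=snap('scene','s1.png')
cv2.imwrite('pics/s1c.png',cv2.resize(im[60:300,140:500,::-1],None,fx=2,fy=2))
print(manip.get_state()['qpos'],manip.get_state()['position'])
E
```

```text
[ 0.01633763  0.30013961  1.66189049 -0.00387312  1.17740842  0.0193911 ] [0.55200427 0.07715304 0.16543863]
```

View pics/s1c.png

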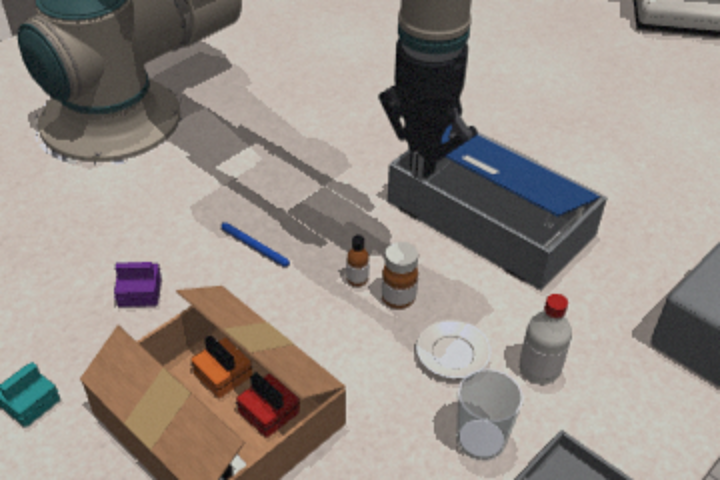

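The hatch has popped ajar, and its free edge near (480,165) in the crop stands raised. I now tilt the tool so its fingers reach under the edge.

Emit:
servo_tool([
  [0,0,0,0,8,0,1],
  [0,0,0,0,8,0,1],
  [0,0,0,0,8,0,1],
  [0,0,0,0,8,0,1],
  [0,0,0,0,8,0,1],
])

```text
clock: 7.65
position: [0.5525, 0.0812, 0.1655]
ee_rot: [-0.242, 0.664, 0.664, 0.245]
contact_force: [-1.1, 0.2, -1.1]
width: 0.0001
gripper_force: 0.0
```

Emit:
servo_tool([
  [0,0,0,0,0,0,1],
  [0,0,0,0,0,0,1],
  [0,0,0,0,0,0,1],
  [0,0,0,0,0,0,1],
  [0,0,0,0,0,0,1],
])

```text
clock: 8.15
position: [0.5516, 0.0828, 0.1651]
ee_rot: [-0.241, 0.664, 0.666, 0.242]
contact_force: [0.1, -1.2, -0.3]
width: -0.0001
gripper_force: 0.0
```

Emit:
servo_tool([
  [-0.66,0,2.97,0,0,0,1],
  [-0.66,0,2.97,0,0,0,1],
  [-0.66,0,2.97,0,0,0,1],
  [0,0,0,0,0,0,1],
  [0,0,0,0,0,0,1],
])

```text
clock: 8.65
position: [0.5517, 0.1243, 0.0839]
ee_rot: [-0.242, 0.664, 0.665, 0.242]
contact_force: [1.1, -0.6, 0.4]
width: -0.0001
gripper_force: 0.0
```

Emit:
servo_tool([
  [1.1,0,0.93,0,0,0,1],
  [1.1,0,0.93,0,0,0,1],
  [1.1,0,0.93,0,0,0,1],
  [1.1,0,0.93,0,0,0,1],
  [0,0,0,0,0,0,1],
])

```text
clock: 9.15
position: [0.5508, 0.1836, 0.0836]
ee_rot: [-0.242, 0.663, 0.665, 0.242]
contact_force: [-0.0, -0.8, 0.1]
width: 0.0
gripper_force: 0.0
```

Emit:
servo_tool([
  [1.35,0,-0.63,0,0,0,1],
  [1.35,0,-0.63,0,0,0,1],
  [1.35,0,-0.63,0,0,0,1],
  [1.35,0,-0.63,0,0,0,1],
  [1.1,0,0.07,0,0,0,1],
])

```text
clock: 9.65
position: [0.5519, 0.215, 0.1442]
ee_rot: [-0.241, 0.664, 0.665, 0.242]
contact_force: [-0.1, -2.7, 0.1]
width: 0.0002
gripper_force: 1.1
```

Emit:
servo_tool([
  [1.15,0,0.07,0,0,0,1],
  [1.15,0,0.07,0,0,0,1],
  [1.15,0,0.07,0,0,0,1],
  [0.85,0,0.65,0,0,0,1],
  [0.85,0,0.65,0,0,0,1],
])

```text
clock: 10.15
position: [0.5517, 0.2656, 0.1656]
ee_rot: [-0.242, 0.664, 0.665, 0.242]
contact_force: [0.2, -2.7, 1.4]
width: -0.0001
gripper_force: 0.9
```

Emit:
servo_tool([
  [0.85,0,0.6,0,0,0,1],
  [0.85,0,0.6,0,0,0,1],
  [0.85,0,0.6,0,0,0,1],
  [0,0,0,0,0,0,1],
  [0,0,0,0,0,0,1],
])

```text
clock: 10.65
position: [0.5514, 0.2963, 0.1678]
ee_rot: [-0.242, 0.664, 0.665, 0.242]
contact_force: [0.1, 1.4, 1.1]
width: -0.0001
gripper_force: 0.0
```

```bash
python3 - <<'E'
from h import *
im,c=snap('scene','s2.png')
cv2.imwrite('pics/s2c.png',cv2.resize(im[60:300,140:500,::-1],None,fx=2,fy=2))
print(manip.get_state()['qpos'],manip.get_state()['position'])
E
```

```text
[-0.00490071  0.37765948  1.77309696  0.78582493  1.14083264 -0.40213725] [0.55159255 0.29593728 0.1678203 ]
```

View pics/s2c.png

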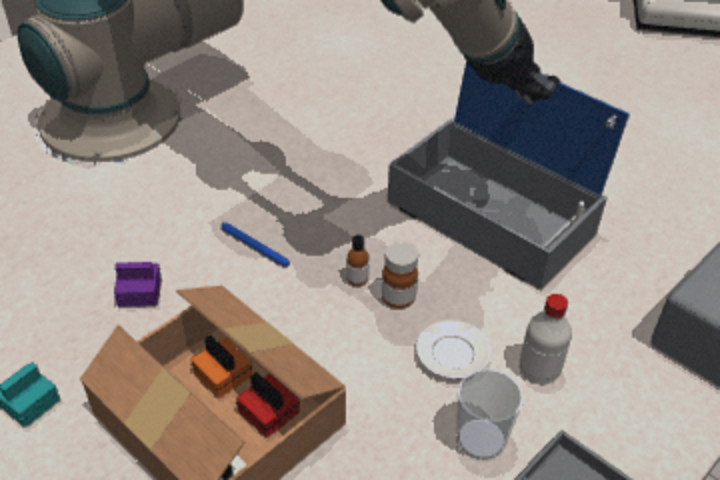

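The hatch is wide open at about 1.75 rad, standing behind the room at (540,120) in the crop. I back off and go to the carton to do the left flap.

Emit:
servo_tool([
  [-0.43,0,-4.9,0,0,0,1],
  [-0.43,0,-4.9,0,0,0,1],
  [-3.75,0,-3.15,0,0,0,1],
  [-3.75,0,-3.15,0,0,0,1],
  [-3.75,0,-3.15,0,0,0,1],
])

```text
clock: 11.2
position: [0.5516, 0.0771, 0.238]
ee_rot: [-0.241, 0.664, 0.665, 0.242]
contact_force: [0.8, -1.1, 0.1]
width: -0.0001
gripper_force: 0.0
```

Emit:
servo_tool([
  [-3.75,0,-3.15,0,0,0,1],
  [-3.75,0,-3.15,0,0,0,1],
  [-3.75,0,-3.15,0,0,0,1],
  [-3.75,0,-3.15,0,0,0,1],
  [-3.75,0,-3.15,0,0,0,1],
])

```text
clock: 11.7
position: [0.5515, -0.1681, 0.2377]
ee_rot: [-0.242, 0.665, 0.664, 0.242]
contact_force: [1.3, -0.0, 0.6]
width: -0.0002
gripper_force: 0.0
```

Emit:
servo_tool([
  [-3.75,0,-3.15,0,0,0,1],
  [-1.5,0,-1.3,0,0,0,1],
  [0,0,0,0,-6,0,1],
  [0,0,0,0,-6,0,1],
  [0,0,0,0,0,0,1],
])

```text
clock: 12.2
position: [0.5522, -0.2334, 0.2403]
ee_rot: [-0.169, 0.685, 0.687, 0.172]
contact_force: [-0.1, 1.1, 0.0]
width: 0.0001
gripper_force: 0.0
```

```bash
python3 - <<'E'
from h import *
np.set_printoptions(precision=3,suppress=True)
s=manip.get_state(); print(s['position'],s['ee_rot'])
im,c=snap('wrist','w1.png')
im,c=snap('scene','s3.png')
for l in ['flap_left_edge','flap_right_edge']:
    r=finder.tip_of(l,'scene'); print(l,r[:2])
    for x in r[:2]:
        o,d=ray(c,x['at']); t=(.549-o[0])/d[0]; print(o+t*d)
E
```

```text
[ 0.552 -0.233  0.24 ] [-0.169  0.685  0.687  0.172]
flap_left_edge [{'at': [261.1, 229.2], 'p': 0.94}, {'at': [211.4, 279.2], 'p': 0.21}]
[ 0.549 -0.203  0.1  ]
[ 0.549 -0.34   0.061]
flap_right_edge [{'at': [229.3, 251.9], 'p': 0.55}, {'at': [341.2, 205.3], 'p': 0.5}]
[ 0.549 -0.288  0.102]
[ 0.549  0.065 -0.034]
```

View pics/w1.png

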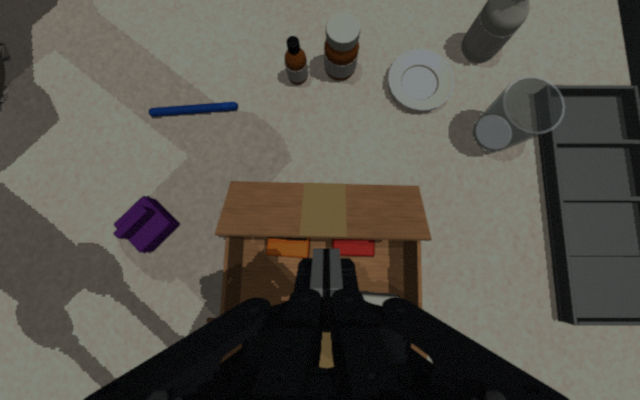

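The wrist view shows the carton with the left flap's edge along row 238 and orange (288,247) and red (354,247) under it. The gap between the flaps is clear, so I descend.

Emit:
servo_tool([
  [-1.85,0,3.5,0,0,0,1],
  [-1.85,0,3.5,0,0,0,1],
  [-1.85,0,3.5,0,0,0,1],
  [-1.85,0,3.5,0,0,0,1],
  [0,0,0,0,0,0,1],
])

```text
clock: 12.9
position: [0.5484, -0.2325, 0.0739]
ee_rot: [-0.177, 0.686, 0.684, 0.17]
contact_force: [-0.7, 0.3, 0.2]
width: 0.0002
gripper_force: 0.0
```

Emit:
servo_tool([
  [1.2,0,-0.15,0,0,0,1],
  [1.2,0,-0.15,0,0,0,1],
  [1.5,0,-0.55,0,0,0,1],
  [1.5,0,-0.55,0,0,0,1],
  [1.5,0,0.35,0,0,0,1],
])

```text
clock: 13.4
position: [0.5529, -0.1779, 0.1244]
ee_rot: [-0.168, 0.686, 0.687, 0.171]
contact_force: [1.0, -1.9, 0.1]
width: 0.0003
gripper_force: 0.4
```

Emit:
servo_tool([
  [1.5,0,0.35,0,0,0,1],
  [0.8,0,1.4,0,0,0,1],
  [0.8,0,1.4,0,0,0,1],
  [0,0,0,0,0,0,1],
  [0,0,0,0,0,0,1],
])

```text
clock: 13.9
position: [0.5511, -0.1351, 0.1069]
ee_rot: [-0.172, 0.686, 0.686, 0.171]
contact_force: [-0.3, -0.8, 0.4]
width: 0.0002
gripper_force: 0.0
```

Emit:
servo_tool([
  [0.16,0,0.75,0,0,0,1],
  [0,0,0,0,0,0,1],
  [2.3,0,-4.3,0,0,0,1],
  [2.3,0,-4.3,0,0,0,1],
  [-2,0,-2,0,-8,0,1],
])

```text
clock: 14.4
position: [0.553, -0.1598, 0.211]
ee_rot: [-0.12, 0.697, 0.696, 0.123]
contact_force: [-0.0, -0.7, -1.3]
width: 0.0
gripper_force: 0.0
```

Emit:
servo_tool([
  [-2.5,0,-1,0,-8,0,1],
  [-2.5,0,0,0,-8,0,1],
  [-2.5,0,0,0,-8,0,1],
  [-2.5,0,0,0,-8,0,1],
  [0,0,0,0,-8,0,1],
])

```text
clock: 14.9
position: [0.5525, -0.2624, 0.205]
ee_rot: [0.126, 0.697, 0.695, -0.124]
contact_force: [-0.8, 0.2, -1.5]
width: 0.0004
gripper_force: 0.0
```

Emit:
servo_tool([
  [0,0,0,0,-8,0,1],
  [0,0,0,0,0,0,1],
  [0,0,0,0,0,0,1],
  [0,0,0,0,0,0,1],
  [0,0,0,0,0,0,1],
])

```text
clock: 15.4
position: [0.552, -0.2606, 0.2042]
ee_rot: [0.171, 0.687, 0.685, -0.171]
contact_force: [-0.2, 0.6, 0.1]
width: 0.0002
gripper_force: 0.0
```

```bash
python3 - <<'E'
from h import *
np.set_printoptions(precision=3,suppress=True)
s=manip.get_state(); print(s['position'],s['ee_rot'])
im,c=snap('scene','s4.png')
cv2.imwrite('pics/s4c.png',cv2.resize(im[120:360,100:460,::-1],None,fx=2,fy=2))
E
```

```text
[ 0.552 -0.261  0.204] [ 0.171  0.687  0.685 -0.171]
```

View pics/s4c.png

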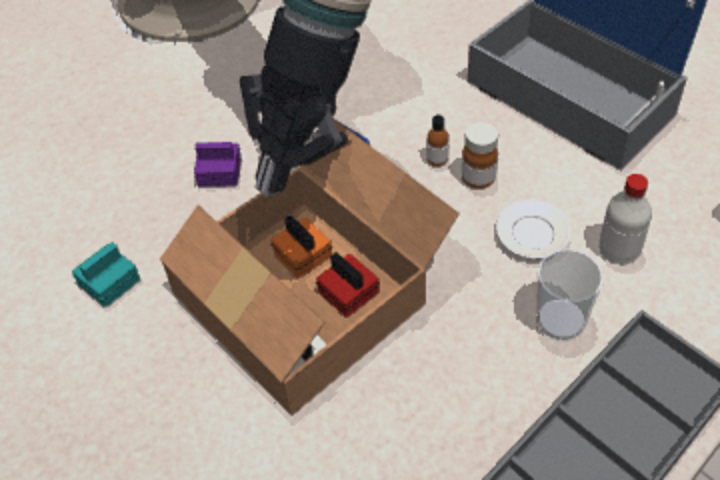

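The left flap is folded back (around (380,190) in the crop). Now the right flap, mirrored.

Emit:
servo_tool([
  [1.83,0,3.93,0,0,0,1],
  [1.83,0,3.93,0,0,0,1],
  [1.83,0,3.93,0,0,0,1],
  [0,0,0,0,0,0,1],
  [0,0,0,0,0,0,1],
])

```text
clock: 15.95
position: [0.5517, -0.267, 0.0739]
ee_rot: [0.171, 0.686, 0.686, -0.172]
contact_force: [-0.2, 0.8, -0.1]
width: 0.0002
gripper_force: 0.0
```

Emit:
servo_tool([
  [-1.2,0,-0.15,0,0,0,1],
  [-1.2,0,-0.15,0,0,0,1],
  [-1.5,0,-0.55,0,0,0,1],
  [-1.5,0,-0.55,0,0,0,1],
  [-1.5,0,0.35,0,0,0,1],
])

```text
clock: 16.45
position: [0.5532, -0.3235, 0.1198]
ee_rot: [0.174, 0.686, 0.685, -0.17]
contact_force: [-1.0, 1.1, -1.2]
width: 0.0002
gripper_force: 0.5
```

Emit:
servo_tool([
  [-1.5,0,0.35,0,0,0,1],
  [-0.8,0,1.4,0,0,0,1],
  [-0.8,0,1.4,0,0,0,1],
  [-0.16,0,0.75,0,0,0,1],
  [0,0,0,0,0,0,1],
])

```text
clock: 16.95
position: [0.5518, -0.3703, 0.0967]
ee_rot: [0.172, 0.686, 0.686, -0.171]
contact_force: [-0.2, 0.1, 3.2]
width: 0.0002
gripper_force: 0.9
```

Emit:
servo_tool([
  [0,0,0,0,0,0,1],
  [-2.3,0,-4.3,0,0,0,0],
  [-2.3,0,-4.3,0,0,0,0],
  [1,0,-4,0,7,0,0],
  [2,0,-2,0,7,0,0],
])

```text
clock: 17.45
position: [0.5533, -0.3147, 0.2397]
ee_rot: [0.088, 0.701, 0.703, -0.083]
contact_force: [0.4, -2.0, -0.6]
width: 0.0424
gripper_force: 0.0
```

Emit:
servo_tool([
  [2,0,0,0,7,0,-0.2],
  [2,0,0,0,7,0,-0.2],
  [2,0,0,0,0,0,-0.2],
  [0,0,0,0,0,0,-0.2],
  [0,0,0,0,0,0,-0.2],
])

```text
clock: 17.95
position: [0.5514, -0.2555, 0.228]
ee_rot: [0.0, 0.706, 0.708, -0.001]
contact_force: [0.2, -0.2, -0.0]
width: 0.0511
gripper_force: 0.0
```

```bash
python3 - <<'E'
from h import *
np.set_printoptions(precision=3,suppress=True)
s=manip.get_state(); print(s['position'],s['ee_rot'],s['width'])
im,c=snap('scene','s5.png'); snap('wrist','w5.png')
im,c=snap('top','t5.png')
cv2.imwrite('pics/t5c.png',cv2.resize(im[100:300,140:500,::-1],None,fx=2,fy=2))
E
```

```text
[ 0.551 -0.256  0.228] [ 0.     0.706  0.708 -0.001] 0.05111568079886057
```

View pics/t5c.png

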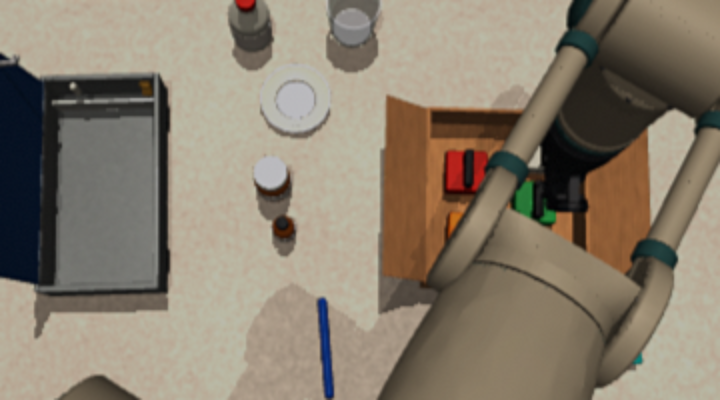

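View pics/w5.png

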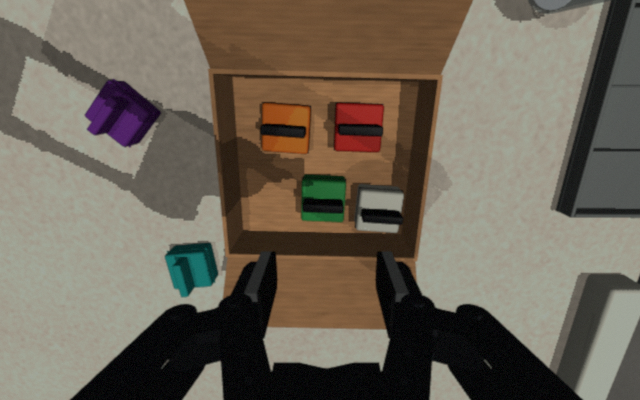

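Both flaps are folded back. The carton holds four cases, with bars in the wrist view at orange (283,130), red (360,130), green (322,206) and white (382,216); there is no yellow. Their bars lie along world x, so the fingers must close along world y. Purple (122,112) and turquoise (192,268) are outside the carton and stay put.

```bash
cat >> h.py <<'E'
def bars(f,c,z=.056):
    im=cv2.imread('pics/'+f)[:,:,::-1]
    for l in [1]:
        r=finder.silhouettes('case1','wrist')
        for x in r:
            if x['p']<.3: continue
            m=x['region']; px=im[m]; h=cv2.cvtColor(np.ascontiguousarray(px[None]),cv2.COLOR_RGB2HSV)[0]
            k=px.max(1)<60; dk=m.copy(); dk[m]=k
            col=np.median(px[~k],0) if (~k).any() else None
            if dk.sum()<20: continue
            q=np.argwhere(dk)[:,::-1].astype(np.float32); n,L,S,C=cv2.connectedComponentsWithStats(dk.astype(np.uint8)); i=1+S[1:,4].argmax()
            q=np.argwhere(L==i)[:,::-1].astype(np.float32); rr=cv2.minAreaRect(q)
            print(col,round(x['p'],2),np.round(x['box']),'dark',np.round(q.mean(0)),S[i],'->',np.round(atz(c,q.mean(0),z-.004),3),'rect',np.round(rr[1]),round(rr[2]))
E
python3 - <<'E'
from h import *
c=optics.get_calibration('wrist'); snap('wrist','w6.png'); bars('w6.png',c)
for n,p in dict(o=(283,130),r=(360,130),g=(322,206),w=(382,216),rimTL=(212,75),rimTR=(441,75)).items():print(n,atz(c,p,.056))
E
```

```text
[133.5  36.   31. ] 0.94 [359. 128.  50.  54.] dark [357. 128.] [334 103  48  33 532] -> [ 0.584 -0.205  0.052] rect [55. 25.] 27
[ 79.  34. 102.] 0.94 [121. 113.  76.  65.] dark [127. 107.] [  97   80   62   66 1633] -> [ 0.36  -0.185  0.052] rect [63. 57.] 37
[ 24. 112. 106.] 0.78 [192. 271.  55.  53.] dark [198. 254.] [168 243  49  39 552] -> [ 0.407 -0.345  0.052] rect [53. 31.] 32
[147. 147. 134.] 0.73 [379. 209.  52.  49.] dark [381. 216.] [360 208  43  17 541] -> [ 0.613 -0.298  0.052] rect [43. 14.] 5
[154.  78.  28.] 0.58 [286. 127.  52.  52.] dark [282. 130.] [260 123  45  14 497] -> [ 0.509 -0.206  0.052] rect [44. 11.] 4
[36. 98. 50.] 0.56 [323. 196.  46.  47.] dark [321. 205.] [301 195  43  18 593] -> [ 0.548 -0.285  0.052] rect [43. 16.] 3
o [ 0.51086177 -0.206059    0.056     ]
r [ 0.58626315 -0.20598409  0.056     ]
g [ 0.54879939 -0.28531386  0.056     ]
w [ 0.61331547 -0.2967256   0.056     ]
rimTL [ 0.44735715 -0.15616464  0.056     ]
rimTR [ 0.65944647 -0.15592682  0.056     ]
```

Emit:
servo_tool([
  [0,0,0,0,0,8.2,-0.2],
  [0,0,0,0,0,8.2,-0.2],
  [0,0,0,0,0,8.2,-0.2],
  [0,0,0,0,0,8.2,-0.2],
  [0,0,0,0,0,8.2,-0.2],
])

```text
clock: 18.7
position: [0.5518, -0.2568, 0.2286]
ee_rot: [0.0, 0.911, 0.412, -0.0]
contact_force: [0.4, 0.1, 0.4]
width: 0.0511
gripper_force: 0.0
```

Emit:
servo_tool([
  [0,0,0,0,0,8.2,-0.2],
  [0,0,0,0,0,8.2,-0.2],
  [0,0,0,0,0,8.2,-0.2],
  [0,0,0,0,0,8.2,-0.2],
  [0,0,0,0,0,8.2,-0.2],
])

```text
clock: 19.2
position: [0.5517, -0.2568, 0.2286]
ee_rot: [0.0, 0.998, 0.067, -0.0]
contact_force: [-0.5, 0.2, -0.1]
width: 0.0511
gripper_force: 0.0
```

Emit:
servo_tool([
  [0,0,0,0,0,8,0.2],
  [0,3,0,0,0,0,0.2],
  [0,0,4,0,0,0,0.2],
  [0,0,4,0,0,0,0.2],
  [0,0,0,0,0,0,0.2],
])

```text
clock: 19.7
position: [0.5481, -0.2846, 0.1431]
ee_rot: [-0.003, 1.0, -0.0, -0.005]
contact_force: [-0.5, 1.3, -0.4]
width: 0.0342
gripper_force: 0.0
```

```bash
python3 - <<'E'
from h import *
s=manip.get_state(); print(s['position'],s['ee_rot'],s['width'])
c=optics.get_calibration('wrist'); snap('wrist','w7.png'); bars('w7.png',c)
E
```

```text
[ 0.54808631 -0.28462525  0.14311292] [-3.16572946e-03  9.99982078e-01 -7.06967740e-05 -5.08098732e-03] 0.03417435604435365
[ 48. 128.  66.] 0.98 [331. 196.  59.  73.] dark [331. 204.] [324 175  15  59 702] -> [ 0.551 -0.288  0.052] rect [12. 58.] 3
[170.5  35.   30. ] 0.9 [232. 154.  73.  72.] dark [223. 157.] [ 212  128   23   60 1147] -> [ 0.588 -0.208  0.052] rect [59. 20.] 86
[199. 199. 182.] 0.9 [350. 120.  73.  73.] dark [348. 121.] [340  90  19  64 869] -> [ 0.614 -0.3    0.052] rect [14. 64.] 6
[78. 35. 97.] 0.63 [225. 379.  23.  41.] dark [229. 387.] [222 376  12  24 155] -> [ 0.357 -0.188  0.052] rect [11. 23.] 9
```

View pics/w7.png

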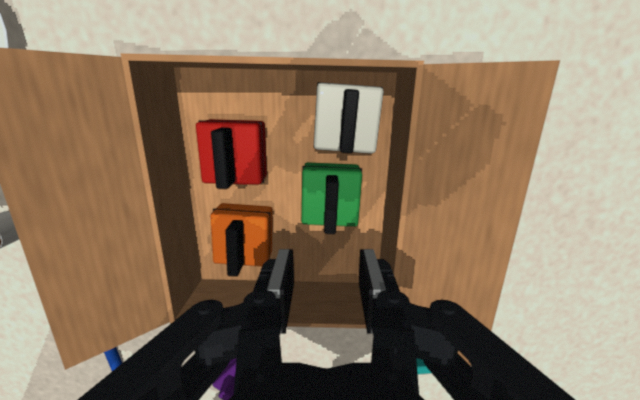

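Wrist view: green's bar is at (331,204), between the fingers' columns and slightly ahead of them. White is at (348,121), red at (223,157) and orange at (234,245). I descend on green.

Emit:
servo_tool([
  [0.2,0.3,3.5,0,0,0,0.2],
  [0,0,3.5,0,0,0,0.2],
  [0,0,2.7,0,0,0,0.2],
  [0,0,0,0,0,0,0.2],
  [0,0,0,0,0,0,0.2],
])

```text
clock: 20.3
position: [0.5553, -0.2905, 0.0538]
ee_rot: [0.001, 1.0, 0.0, 0.001]
contact_force: [0.4, -0.5, 0.9]
width: 0.0346
gripper_force: 0.0
```

Emit:
servo_tool([
  [0,0,0,0,0,0,1],
  [0,0,0,0,0,0,1],
  [0,0,0,0,0,0,1],
  [0,0,0,0,0,0,1],
  [0,0,0,0,0,0,1],
], squeeze=50)

```text
clock: 20.8
position: [0.5551, -0.2901, 0.0537]
ee_rot: [0.001, 1.0, 0.0, 0.002]
contact_force: [0.5, 0.8, 6.3]
width: 0.0086
gripper_force: 54.0
```

Emit:
servo_tool([
  [0,0,-1,0,0,0,1],
  [0,0,-3,0,0,0,1],
  [0,0,-4,0,0,0,1],
  [0,0,-4,0,0,0,1],
  [0,0,0,0,0,0,1],
])

```text
clock: 21.3
position: [0.5568, -0.2918, 0.1787]
ee_rot: [0.004, 1.0, 0.0, 0.005]
contact_force: [1.4, 0.3, 0.1]
width: 0.0081
gripper_force: 53.1
```

```bash
python3 - <<'E'
from h import *
s=manip.get_state(); print(s['position'],s['width'],s['gripper_force'],s['contact_force'])
c=optics.get_calibration('wrist'); snap('wrist','w8.png')
E
```

```text
[ 0.55682147 -0.29180759  0.17870426] 0.008066424367498373 53.067547283135355 [1.37066268 0.34065285 0.06180576]
```

View pics/w8.png

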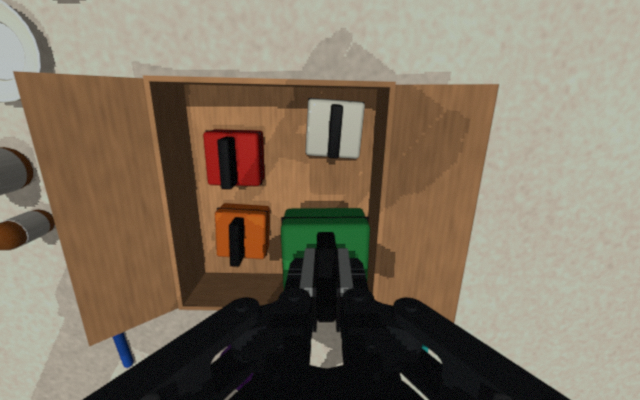

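Green is held level. I carry it to the store, to the slot at store (60, 24) mm.

Emit:
servo_tool([
  [0,0,-3,0,0,0,1],
  [0.5,-4.9,0,0,0,0,1],
  [0.5,-4.9,0,0,0,0,1],
  [0.5,-4.9,0,0,0,0,1],
  [0.5,-4.9,0,0,0,0,1],
])

```text
clock: 21.85
position: [0.5725, -0.0918, 0.2002]
ee_rot: [-0.0, 1.0, -0.0, -0.001]
contact_force: [0.8, -0.2, -0.8]
width: 0.0082
gripper_force: 53.0
```

Emit:
servo_tool([
  [0.5,-4.9,0,0,0,0,1],
  [0.5,-4.9,0,0,0,0,1],
  [0.5,-4.9,0,0,0,0,1],
  [0.5,-4.9,0,0,0,0,1],
  [0.5,-4.9,0,0,0,0,1],
])

```text
clock: 22.35
position: [0.5974, 0.1531, 0.2001]
ee_rot: [0.0, 1.0, 0.0, -0.001]
contact_force: [1.5, -0.6, -0.6]
width: 0.0082
gripper_force: 53.0
```

Emit:
servo_tool([
  [0.5,-4.9,0,0,0,0,1],
  [0.3,-2.5,0,0,0,0,1],
  [0,0,0,0,0,0,1],
  [0,0,0,0,0,0,1],
  [0,0,0,0,0,0,1],
])

```text
clock: 22.85
position: [0.606, 0.2241, 0.2007]
ee_rot: [0.001, 1.0, -0.0, -0.001]
contact_force: [-0.2, -0.6, -0.4]
width: 0.0084
gripper_force: 53.0
```

```bash
python3 - <<'E'
from h import *
s=manip.get_state(); print(s['position'],s['width'],s['gripper_force'],s['qpos'])
snap('wrist','w9.png')
E
```

```text
[0.6059922  0.22411685 0.20065605] 0.008351141591654758 53.04012694163248 [ 2.47138586e-01  4.05401252e-01  1.40422675e+00 -9.71819316e-04
  1.33420444e+00  1.81862675e+00]
```

View pics/w9.png

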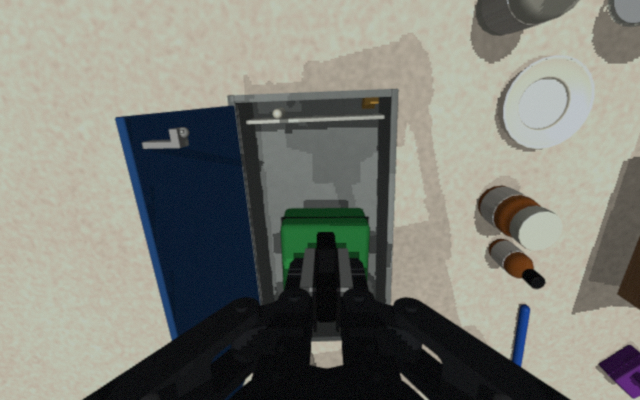

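```bash
python3 - <<'E'
from h import *
c=optics.get_calibration('wrist')
for p in [(397,90),(230,95),(388,300)]: print(atz(c,p,.068))
E
```

```text
[0.69427916 0.16520473 0.068     ]
[0.69061021 0.30242386 0.068     ]
[0.48907353 0.1593429  0.068     ]
```

Emit:
servo_tool([
  [0.5,-1.6,0,0,0,0,1],
  [0.4,-1.6,1,0,0,0,1],
  [0,0,4,0,0,0,1],
  [0,0,4,0,0,0,1],
  [0,0,0,0,0,0,1],
])

```text
clock: 23.4
position: [0.6114, 0.257, 0.105]
ee_rot: [0.002, 1.0, 0.0, -0.006]
contact_force: [-1.3, -0.1, -0.9]
width: 0.0084
gripper_force: 53.0
```

Emit:
servo_tool([
  [0,0,2.5,0,0,0,1],
  [0,0,1.5,0,0,0,1],
  [0,0,0.5,0,0,0,1],
  [0,0,0,0,0,0,1],
  [0,0,0,0,0,0,1],
])

```text
clock: 23.9
position: [0.6167, 0.258, 0.068]
ee_rot: [-0.0, 1.0, 0.0, 0.001]
contact_force: [0.2, -0.8, -0.2]
width: 0.0083
gripper_force: 53.1
```

Emit:
servo_tool([
  [0,0,0.6,0,0,0,1],
  [0,0,0.4,0,0,0,1],
  [0,0,0.2,0,0,0,1],
  [0,0,0,0,0,0,1],
  [0,0,0,0,0,0,1],
])

```text
clock: 24.4
position: [0.6156, 0.2575, 0.0549]
ee_rot: [-0.0, 1.0, 0.0, 0.0]
contact_force: [-1.7, -0.4, 2.3]
width: 0.0081
gripper_force: 53.4
```

Emit:
servo_tool([
  [0,0,0,0,0,0,0.4],
  [0,0,0,0,0,0,0.4],
  [0,0,-3,0,0,0,0.4],
  [0,0,-5,0,0,0,0.4],
  [0,0,-5,0,0,0,0.3],
])

```text
clock: 24.9
position: [0.6149, 0.2575, 0.1847]
ee_rot: [0.0, 1.0, 0.0, -0.001]
contact_force: [1.3, 0.2, 0.9]
width: 0.0296
gripper_force: 0.0
```

Emit:
servo_tool([
  [0,4.95,0,0,0,0,0.2],
  [0,4.95,0,0,0,0,0.2],
  [0,4.95,0,0,0,0,0.2],
  [0,4.95,0,0,0,0,0.2],
  [0,4.95,0,0,0,0,0.2],
])

```text
clock: 25.4
position: [0.6155, 0.0083, 0.1845]
ee_rot: [-0.0, 1.0, 0.0, 0.0]
contact_force: [1.0, -0.4, -0.6]
width: 0.0341
gripper_force: 0.0
```

Emit:
servo_tool([
  [0,4.95,0,0,0,0,0.2],
  [0,4.95,0,0,0,0,0.2],
  [0,4.95,0,0,0,0,0.2],
  [0,4.95,0,0,0,0,0.2],
  [0,4.95,0,0,0,0,0.2],
])

```text
clock: 25.9
position: [0.6156, -0.2394, 0.1845]
ee_rot: [-0.0, 1.0, 0.0, 0.0]
contact_force: [1.7, 0.1, -1.1]
width: 0.0343
gripper_force: 0.0
```

Emit:
servo_tool([
  [0,4.9,0,0,0,0,0.2],
  [0,0,0,0,0,0,0.2],
  [0,0,0,0,0,0,0.2],
  [0,0,0,0,0,0,0.2],
  [0,0,0,0,0,0,0.2],
])

```text
clock: 26.4
position: [0.6159, -0.2848, 0.1846]
ee_rot: [-0.0, 1.0, 0.001, -0.0]
contact_force: [1.3, -0.5, 0.6]
width: 0.0342
gripper_force: 0.0
```

```bash
python3 - <<'E'
from h import *
s=manip.get_state(); print(s['position'],s['width'],s['gripper_force'])
c=optics.get_calibration('wrist'); snap('wrist','w10.png'); bars('w10.png',c)
E
```

```text
[ 0.61588597 -0.28484414  0.18463511] 0.03415507648766286 0.0
[132.  64.  18.] 0.92 [255. 274.  45.  51.] dark [250. 278.] [245 265  13  30 270] -> [ 0.525 -0.209  0.052] rect [11. 30.] 18
[113.  21.  17.] 0.8 [250. 214.  60.  60.] dark [244. 220.] [236 196  17  49 695] -> [ 0.589 -0.208  0.052] rect [48. 15.] 86
```

```bash
python3 - <<'E'
from h import *
im=cv2.imread('pics/w10.png')[:,:,::-1]; c=optics.get_calibration('wrist')
u,v=np.round(proj(c,[.613,-.299,.054])).astype(int); print(u,v)
print(im[v,u-45:u+46:5].tolist())
hsv=cv2.cvtColor(np.ascontiguousarray(im),cv2.COLOR_RGB2HSV)
m=np.zeros((400,640),np.uint8); m[v-70:v+70,u-80:u+80]=cv2.inRange(hsv,(0,0,90),(180,70,255))[v-70:v+70,u-80:u+80]
n,L,S,C=cv2.connectedComponentsWithStats(m); print(S[1:][S[1:,4]>80])
d=np.zeros((400,640),np.uint8); d[v-50:v+45,u-40:u+40]=(im.max(2)<50)[v-50:v+45,u-40:u+40]
n,L,S,C=cv2.connectedComponentsWithStats(d); print([(s.tolist(),cc.round().tolist(),atz(c,cc,.053).round(3).tolist()) for s,cc in zip(S[1:],C[1:]) if s[4]>80])
E
```

```text
341 197
[[133, 97, 66], [133, 98, 66], [135, 100, 66], [133, 97, 66], [112, 107, 96], [157, 162, 154], [156, 161, 152], [156, 162, 153], [113, 118, 111], [17, 19, 18], [16, 17, 20], [157, 161, 153], [155, 161, 152], [142, 143, 131], [110, 102, 88], [136, 99, 67], [130, 96, 65], [41, 30, 17], [42, 29, 17]]
[[ 261  127  160   35 3048]
 [ 315  163   55   51 1962]]
[([336, 169, 14, 50, 526], [343.0, 193.0], [0.616, -0.3, 0.053]), ([375, 173, 6, 69, 215], [379.0, 217.0], [0.593, -0.334, 0.053])]
```

White is at (0.615, -0.300), and the wrist-image pixels confirm it. I descend on it.

Emit:
servo_tool([
  [0,1.5,0,0,0,0,0.3],
  [0,0,4,0,0,0,0.3],
  [0,0,4,0,0,0,0.3],
  [0,0,3,0,0,0,0.3],
  [0,0,2,0,0,0,0.3],
])

```text
clock: 27.0
position: [0.6146, -0.3016, 0.0518]
ee_rot: [-0.001, 1.0, 0.0, -0.001]
contact_force: [0.3, 0.1, 0.1]
width: 0.0297
gripper_force: 0.0
```

Emit:
servo_tool([
  [0,0,0.4,0,0,0,0.3],
  [0,0,0,0,0,0,0.3],
  [0,0,0,0,0,0,1],
  [0,0,0,0,0,0,1],
  [0,0,0,0,0,0,1],
])

```text
clock: 27.5
position: [0.6164, -0.302, 0.0519]
ee_rot: [0.001, 1.0, 0.0, 0.001]
contact_force: [0.9, 0.4, 0.6]
width: 0.0084
gripper_force: 52.3
```

Emit:
servo_tool([
  [0,0,0,0,0,0,1],
  [0,0,0,0,0,0,1],
  [0,0,-1,0,0,0,1],
  [0,0,-4,0,0,0,1],
  [0,0,-4,0,0,0,1],
])

```text
clock: 28.0
position: [0.6146, -0.301, 0.1404]
ee_rot: [-0.001, 1.0, 0.0, -0.002]
contact_force: [0.8, -0.2, -0.4]
width: 0.0085
gripper_force: 52.0
```

Emit:
servo_tool([
  [0,0,-4.5,0,0,0,1],
  [0,-4.95,0,0,0,0,1],
  [0,-4.95,0,0,0,0,1],
  [0,-4.95,0,0,0,0,1],
  [0,-4.95,0,0,0,0,1],
])

```text
clock: 28.5
position: [0.6151, -0.1019, 0.186]
ee_rot: [0.0, 1.0, -0.0, 0.0]
contact_force: [0.5, 0.2, -0.6]
width: 0.0085
gripper_force: 52.0
```

Emit:
servo_tool([
  [0,-4.95,0,0,0,0,1],
  [0,-4.95,0,0,0,0,1],
  [0,-4.95,0,0,0,0,1],
  [0,-4.95,0,0,0,0,1],
  [0,-4.95,0,0,0,0,1],
])

```text
clock: 29.0
position: [0.615, 0.1458, 0.186]
ee_rot: [0.0, 1.0, 0.0, -0.0]
contact_force: [1.5, -0.2, -1.4]
width: 0.0085
gripper_force: 52.0
```

Emit:
servo_tool([
  [0,-4.95,0,0,0,0,1],
  [0,-0.9,0,0,0,0,1],
  [0,0,0,0,0,0,1],
  [0,0,0,0,0,0,1],
  [0,0,0,0,0,0,1],
])

```text
clock: 29.5
position: [0.6157, 0.2005, 0.1856]
ee_rot: [0.001, 1.0, -0.001, -0.0]
contact_force: [0.5, 0.3, -0.7]
width: 0.0086
gripper_force: 52.0
```

Emit:
servo_tool([
  [0,0,4,0,0,0,1],
  [0,0,4,0,0,0,1],
  [0,0,3,0,0,0,1],
  [0,0,1,0,0,0,1],
  [0,0,0.6,0,0,0,1],
])

```text
clock: 30.0
position: [0.6157, 0.201, 0.0589]
ee_rot: [0.0, 1.0, -0.001, -0.001]
contact_force: [-0.3, 0.2, -0.7]
width: 0.0087
gripper_force: 52.0
```

Emit:
servo_tool([
  [0,0,0.3,0,0,0,1],
  [0,0,0.3,0,0,0,1],
  [0,0,0,0,0,0,1],
  [0,0,0,0,0,0,1],
  [0,0,0,0,0,0,1],
])

```text
clock: 30.5
position: [0.616, 0.2026, 0.0543]
ee_rot: [-0.0, 1.0, 0.0, 0.001]
contact_force: [0.2, 0.7, -0.4]
width: 0.0086
gripper_force: 52.0
```

Emit:
servo_tool([
  [0,0,0.1,0,0,0,1],
  [0,0,0,0,0,0,0.4],
  [0,0,0,0,0,0,0.4],
  [0,0,-4,0,0,0,0.4],
  [0,0,-5,0,0,0,0.4],
])

```text
clock: 31.0
position: [0.6137, 0.202, 0.1407]
ee_rot: [0.001, 1.0, 0.0, -0.003]
contact_force: [1.1, 1.1, -0.2]
width: 0.0259
gripper_force: 0.0
```

Emit:
servo_tool([
  [0,0,-4,0,0,0,0.2],
  [-0.35,4.9,0,0,0,0,0.2],
  [-0.35,4.9,0,0,0,0,0.2],
  [-0.35,4.9,0,0,0,0,0.2],
  [-0.35,4.9,0,0,0,0,0.2],
])

```text
clock: 31.5
position: [0.6014, 0.0049, 0.183]
ee_rot: [0.0, 1.0, 0.001, 0.001]
contact_force: [0.3, 0.6, -0.0]
width: 0.0343
gripper_force: 0.0
```

Emit:
servo_tool([
  [-0.35,4.9,0,0,0,0,0.2],
  [-0.35,4.9,0,0,0,0,0.2],
  [-0.35,4.9,0,0,0,0,0.2],
  [-0.35,4.9,0,0,0,0,0.2],
  [0,1.8,0,0,0,0,0.2],
])

```text
clock: 32.0
position: [0.5872, -0.2124, 0.1827]
ee_rot: [0.001, 1.0, -0.002, 0.0]
contact_force: [0.7, 0.6, -0.4]
width: 0.0343
gripper_force: 0.0
```

Emit:
servo_tool([
  [0,0,0,0,0,0,0.2],
  [0,0,0,0,0,0,0.2],
  [0,0,0,0,0,0,0.2],
  [0,0,0,0,0,0,0.2],
  [0,0,0,0,0,0,0.2],
])

```text
clock: 32.5
position: [0.5879, -0.2062, 0.1827]
ee_rot: [-0.0, 1.0, 0.001, 0.0]
contact_force: [-0.5, 0.9, -1.7]
width: 0.0341
gripper_force: 0.0
```

```bash
python3 - <<'E'
from h import *
s=manip.get_state(); print(s['position'],s['width'],s['gripper_force'])
c=optics.get_calibration('wrist'); snap('wrist','w11.png'); bars('w11.png',c)
E
```

```text
[ 0.58791586 -0.20615857  0.18269704] 0.034090090472132344 0.0
[82. 38. 11.] 0.88 [327. 260.  49.  62.] dark [326. 265.] [320 242  14  48 491] -> [ 0.514 -0.207  0.052] rect [11. 47.] 5
[134.  28.  23.] 0.84 [326. 188.  56.  62.] dark [326. 192.] [321 168  11  51 501] -> [ 0.589 -0.206  0.052] rect [50. 10.] 90
[60.5 26.  72.5] 0.62 [318. 356.  41.  21.] dark [318. 358.] [296 346  44  22 476] -> [ 0.396 -0.198  0.052] rect [43. 20.] 13
```

Emit:
servo_tool([
  [0,0,4,0,0,0,0.3],
  [0,0,4,0,0,0,0.3],
  [0,0,3,0,0,0,0.3],
  [0,0,2,0,0,0,0.3],
  [0,0,0.2,0,0,0,0.3],
])

```text
clock: 33.1
position: [0.5857, -0.2063, 0.0476]
ee_rot: [-0.001, 1.0, 0.0, -0.003]
contact_force: [-0.4, 0.0, -0.4]
width: 0.0298
gripper_force: 0.0
```

Emit:
servo_tool([
  [0,0,0,0,0,0,0.3],
  [0,0,0,0,0,0,1],
  [0,0,0,0,0,0,1],
  [0,0,0,0,0,0,1],
  [0,0,0,0,0,0,1],
])

```text
clock: 33.6
position: [0.5885, -0.2078, 0.0518]
ee_rot: [0.0, 1.0, 0.0, 0.001]
contact_force: [0.2, 0.4, 3.5]
width: 0.0084
gripper_force: 52.6
```

Emit:
servo_tool([
  [0,0,0,0,0,0,1],
  [0,0,-1,0,0,0,1],
  [0,0,-4,0,0,0,1],
  [0,0,-5,0,0,0,1],
  [0,0,-4,0,0,0,1],
])

```text
clock: 34.1
position: [0.5877, -0.2078, 0.1931]
ee_rot: [0.0, 1.0, 0.0, 0.0]
contact_force: [1.2, -0.2, 0.1]
width: 0.0086
gripper_force: 52.0
```

Emit:
servo_tool([
  [-0.97,-4.6,0,0,0,0,1],
  [-0.97,-4.6,0,0,0,0,1],
  [-0.97,-4.6,0,0,0,0,1],
  [-0.97,-4.6,0,0,0,0,1],
  [-0.97,-4.6,0,0,0,0,1],
])

```text
clock: 34.6
position: [0.5382, 0.0239, 0.1908]
ee_rot: [0.0, 1.0, -0.0, -0.0]
contact_force: [0.4, 0.4, 0.2]
width: 0.0084
gripper_force: 52.0
```

Emit:
servo_tool([
  [-0.97,-4.6,0,0,0,0,1],
  [-0.97,-4.6,0,0,0,0,1],
  [-0.97,-4.6,0,0,0,0,1],
  [-0.97,-4.6,0,0,0,0,1],
  [-0.97,-4.6,0,0,0,0,1],
])

```text
clock: 35.1
position: [0.4897, 0.2539, 0.1909]
ee_rot: [0.0, 1.0, 0.0, 0.0]
contact_force: [-0.1, 0.1, -1.7]
width: 0.0083
gripper_force: 52.0
```

Emit:
servo_tool([
  [0,0,0,0,0,0,1],
  [0,0,0,0,0,0,1],
  [0,0,0,0,0,0,1],
  [0,0,0,0,0,0,1],
  [0,0,0,0,0,0,1],
])

```text
clock: 35.6
position: [0.491, 0.2511, 0.1906]
ee_rot: [0.0, 1.0, -0.001, 0.0]
contact_force: [-0.0, 0.8, -1.1]
width: 0.0084
gripper_force: 52.0
```

```bash
python3 - <<'E'
from h import *
s=manip.get_state(); print(s['position'],s['width'],s['gripper_force'])
c=optics.get_calibration('wrist'); snap('wrist','w12.png'); bars('w12.png',c,.057)
E
```

```text
[0.49099012 0.25110165 0.19058109] 0.00835420180746416 52.00877666473389
[ 69. 156.  89.] 0.96 [316.  51.  61.  68.] dark [317.  55.] [297  20  48  67 830] -> [0.606 0.258 0.053] rect [66. 47.] 90
[196. 196. 181.] 0.79 [382.  49.  65.  70.] dark [385.  45.] [377  14  17  62 861] -> [0.613 0.204 0.053] rect [14. 62.] 3
[132.  25.  20.] 0.61 [327. 263.  96. 122.] dark [326. 271.] [ 315  227   23   91 1648] -> [0.406 0.251 0.053] rect [90. 22.] 90
```

View pics/w12.png

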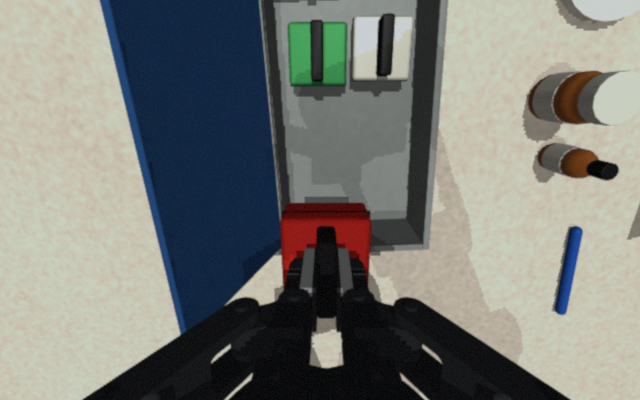

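Green (317,55) and white (385,45) lie flat on the floor, and red is held above its slot. I lower it.

Emit:
servo_tool([
  [0,0,4,0,0,0,1],
  [0,0,4,0,0,0,1],
  [0,0,3,0,0,0,1],
  [0,0,1.5,0,0,0,1],
  [0,0,0.6,0,0,0,1],
])

```text
clock: 36.2
position: [0.4896, 0.2514, 0.0576]
ee_rot: [0.001, 1.0, -0.0, -0.002]
contact_force: [-0.2, 0.2, -0.6]
width: 0.0084
gripper_force: 52.0
```

Emit:
servo_tool([
  [0,0,0.3,0,0,0,1],
  [0,0,0.2,0,0,0,1],
  [0,0,0,0,0,0,1],
  [0,0,0,0,0,0,1],
  [0,0,0,0,0,0,1],
])

```text
clock: 36.7
position: [0.491, 0.2526, 0.0553]
ee_rot: [-0.0, 1.0, 0.0, 0.001]
contact_force: [-0.1, -0.2, -0.3]
width: 0.0083
gripper_force: 52.0
```

Emit:
servo_tool([
  [0,0,0.2,0,0,0,1],
  [0,0,0,0,0,0,1],
  [0,0,0,0,0,0,0.4],
  [0,0,0,0,0,0,0.4],
  [0,0,-4,0,0,0,0.4],
])

```text
clock: 37.2
position: [0.4868, 0.2509, 0.0885]
ee_rot: [0.002, 1.0, -0.0, -0.005]
contact_force: [0.2, -0.1, -0.6]
width: 0.0257
gripper_force: 0.0
```

Emit:
servo_tool([
  [0,0,-5,0,0,0,0.3],
  [0,0,-4,0,0,0,0.2],
  [0.2,4.9,0,0,0,0,0.2],
  [0.2,4.9,0,0,0,0,0.2],
  [0.2,4.9,0,0,0,0,0.2],
])

```text
clock: 37.7
position: [0.4966, 0.1045, 0.1831]
ee_rot: [-0.0, 1.0, 0.001, 0.001]
contact_force: [1.0, -0.1, -0.4]
width: 0.0342
gripper_force: 0.0
```

Emit:
servo_tool([
  [0.25,4.9,0,0,0,0,0.2],
  [0.25,4.9,0,0,0,0,0.2],
  [0.25,4.9,0,0,0,0,0.2],
  [0.25,4.9,0,0,0,0,0.2],
  [0.25,4.9,0,0,0,0,0.2],
])

```text
clock: 38.2
position: [0.5091, -0.1414, 0.1827]
ee_rot: [-0.0, 1.0, 0.0, 0.0]
contact_force: [1.4, 0.7, -0.6]
width: 0.0342
gripper_force: 0.0
```

Emit:
servo_tool([
  [0.25,4.9,0,0,0,0,0.2],
  [0,1.8,0,0,0,0,0.2],
  [0,0,0,0,0,0,0.2],
  [0,0,0,0,0,0,0.2],
  [0,0,0,0,0,0,0.2],
])

```text
clock: 38.7
position: [0.5115, -0.2048, 0.1825]
ee_rot: [-0.001, 1.0, 0.001, -0.0]
contact_force: [-0.5, -0.1, 0.0]
width: 0.0342
gripper_force: 0.0
```

```bash
python3 - <<'E'
from h import *
s=manip.get_state(); print(s['position'],s['width'],s['gripper_force'])
c=optics.get_calibration('wrist'); snap('wrist','w13.png'); bars('w13.png',c)
E
```

```text
[ 0.51145357 -0.20481797  0.18245959] 0.03424262819292364 0.0
[168.  88.  30.] 0.71 [331. 188.  54.  63.] dark [328. 193.] [322 169  14  50 498] -> [ 0.512 -0.207  0.052] rect [10. 50.] 4
[53. 24. 69.] 0.66 [315. 329.  55.  62.] dark [316. 323.] [ 288  296   57   60 1414] -> [ 0.367 -0.195  0.052] rect [54. 46.] 28
[ 26. 118. 113.] 0.64 [484. 294.  62.  52.] dark [465. 282.] [453 269  43  38 504] -> [ 0.418 -0.344  0.052] rect [30. 48.] 49
```

Emit:
servo_tool([
  [0,0.2,4,0,0,0,0.3],
  [0,0,4,0,0,0,0.3],
  [0,0,3,0,0,0,0.3],
  [0,0,1.8,0,0,0,0.3],
  [0,0,0.2,0,0,0,0.3],
])

```text
clock: 39.3
position: [0.5101, -0.2064, 0.0503]
ee_rot: [-0.001, 1.0, 0.001, -0.002]
contact_force: [-0.1, -0.1, 1.1]
width: 0.0299
gripper_force: 0.0
```

Emit:
servo_tool([
  [0,0,0,0,0,0,0.3],
  [0,0,0,0,0,0,1],
  [0,0,0,0,0,0,1],
  [0,0,0,0,0,0,1],
  [0,0,0,0,0,0,1],
])

```text
clock: 39.8
position: [0.5125, -0.2088, 0.0537]
ee_rot: [0.0, 1.0, 0.0, 0.001]
contact_force: [0.2, 1.2, 4.9]
width: 0.0084
gripper_force: 52.2
```

Emit:
servo_tool([
  [0,0,0,0,0,0,1],
  [0,0,-1,0,0,0,1],
  [0,0,-4,0,0,0,1],
  [0,0,-5,0,0,0,1],
  [0,0,-4,0,0,0,1],
])

```text
clock: 40.3
position: [0.5117, -0.2089, 0.1952]
ee_rot: [0.001, 1.0, 0.0, 0.0]
contact_force: [1.0, -0.1, 0.6]
width: 0.0082
gripper_force: 51.5
```

Emit:
servo_tool([
  [-0.2,-4.5,0,0,0,0,1],
  [-0.2,-4.5,0,0,0,0,1],
  [-0.2,-4.5,0,0,0,0,1],
  [-0.2,-4.5,0,0,0,0,1],
  [-0.2,-4.5,0,0,0,0,1],
])

```text
clock: 40.8
position: [0.501, 0.0177, 0.193]
ee_rot: [0.0, 1.0, -0.0, 0.0]
contact_force: [0.3, 0.2, -0.5]
width: 0.0084
gripper_force: 51.5
```

Emit:
servo_tool([
  [-0.2,-4.5,0,0,0,0,1],
  [-0.2,-4.5,0,0,0,0,1],
  [-0.2,-4.5,0,0,0,0,1],
  [-0.2,-4.5,0,0,0,0,1],
  [0,0,0,0,0,0,1],
])

```text
clock: 41.3
position: [0.4928, 0.2013, 0.1928]
ee_rot: [-0.001, 1.0, 0.003, 0.0]
contact_force: [-0.0, -0.5, 1.0]
width: 0.0084
gripper_force: 51.4
```

Emit:
servo_tool([
  [0,0,0,0,0,0,1],
  [0,0,0,0,0,0,1],
  [0,0,0,0,0,0,1],
  [0,0,0,0,0,0,1],
  [0,0,0,0,0,0,1],
])

```text
clock: 41.8
position: [0.4938, 0.1954, 0.1926]
ee_rot: [0.0, 1.0, -0.001, 0.0]
contact_force: [0.0, 0.4, -0.9]
width: 0.0085
gripper_force: 51.4
```

```bash
python3 - <<'E'
from h import *
s=manip.get_state(); print(s['position'],s['width'],s['gripper_force'])
c=optics.get_calibration('wrist'); snap('wrist','w14.png'); bars('w14.png',c,.057)
E
```

```text
[0.49377856 0.19538411 0.19258241] 0.008493985401474993 51.44742786884308
[162.  79.  26.] 0.88 [326. 259.  87. 117.] dark [325. 270.] [ 315  227   23   90 1545] -> [0.409 0.196 0.053] rect [22. 89.] 0
[194. 199. 198.] 0.87 [318.  55.  61.  67.] dark [316.  49.] [311  19  12  61 684] -> [0.613 0.203 0.053] rect [60. 11.] 90
[ 59. 144.  78.] 0.82 [253.  56.  65.  64.] dark [250.  55.] [240  25  20  61 941] -> [0.609 0.257 0.053] rect [61. 16.] 86
[ 89.5  43.  111. ] 0.82 [626. 306.  28.  53.] dark [627. 301.] [609 280  31  52 685] -> [ 0.37  -0.124  0.053] rect [51. 30.] 90
[156.  31.  26.] 0.61 [269. 210.  57.  60.] dark [266. 216.] [258 192  18  48 606] -> [0.469 0.252 0.053] rect [47. 14.] 84
[69.5 59.  49. ] 0.53 [635. 204.   9.  29.] dark [636. 207.] [631 192   9  27 139] -> [ 0.477 -0.1    0.053] rect [26.  8.] 90
```

Emit:
servo_tool([
  [0,0,4,0,0,0,1],
  [0,0,4,0,0,0,1],
  [0,0,3,0,0,0,1],
  [0,0,1.5,0,0,0,1],
  [0,0,0.6,0,0,0,1],
])

```text
clock: 42.4
position: [0.4924, 0.1959, 0.0597]
ee_rot: [0.0, 1.0, -0.0, -0.002]
contact_force: [-0.3, -0.2, -1.1]
width: 0.0084
gripper_force: 51.4
```

Emit:
servo_tool([
  [0,0,0.3,0,0,0,1],
  [0,0,0.3,0,0,0,1],
  [0,0,0,0,0,0,1],
  [0,0,0,0,0,0,1],
  [0,0,0,0,0,0,1],
])

```text
clock: 42.9
position: [0.4941, 0.1965, 0.0562]
ee_rot: [-0.0, 1.0, 0.0, 0.001]
contact_force: [0.6, -0.4, -1.8]
width: 0.0082
gripper_force: 51.4
```

Release, go up and away, and look at everything.

Emit:
servo_tool([
  [0,0,0.1,0,0,0,1],
  [0,0,0,0,0,0,0.4],
  [0,0,0,0,0,0,0.4],
  [0,0,0,0,0,0,0.4],
  [0,0,-2,0,0,0,0.4],
])

```text
clock: 43.4
position: [0.4916, 0.1958, 0.0727]
ee_rot: [0.001, 1.0, 0.0, -0.003]
contact_force: [-0.4, -1.0, -0.2]
width: 0.0258
gripper_force: 0.0
```

Emit:
servo_tool([
  [0,0,-4,0,0,0,0.4],
  [0,0,-5,0,0,0,0.4],
  [0,0,-5,0,0,0,0.4],
  [0,4,-2,0,0,0,0.4],
  [0,4,-2,0,0,0,0.4],
])

```text
clock: 43.9
position: [0.494, 0.1163, 0.2568]
ee_rot: [-0.0, 1.0, 0.002, 0.002]
contact_force: [1.2, -1.5, 0.1]
width: 0.0254
gripper_force: 0.0
```

Emit:
servo_tool([
  [-2,4,0,0,0,0,0.4],
  [-2,4,0,0,0,0,0.4],
  [-2,4,0,0,0,0,0.4],
  [-2,4,0,0,0,0,0.4],
  [0,0,0,0,0,0,0.4],
])

```text
clock: 44.4
position: [0.4113, -0.0476, 0.2547]
ee_rot: [0.001, 1.0, -0.003, -0.001]
contact_force: [-0.4, -0.1, 0.1]
width: 0.0255
gripper_force: 0.0
```

```bash
python3 - <<'E'
from h import *
s=manip.get_state(); print(s['clock'],s['position'],s['contact_force'])
im,c=snap('top','t15.png'); im2,_=snap('scene','s15.png')
a=cv2.resize(im[100:300,140:500],None,fx=1.6,fy=1.6); b=cv2.resize(im2[60:330,140:500],None,fx=.95,fy=.95)
w=max(a.shape[1],b.shape[1]); a,b=[cv2.copyMakeBorder(x,0,0,0,w-x.shape[1],cv2.BORDER_CONSTANT) for x in(a,b)]
cv2.imwrite('pics/f15.png',np.vstack([a,b])[:,:,::-1])
E
```

```text
44.4 [ 0.41125619 -0.0475506   0.25468263] [-0.36825905 -0.08032778  0.06243042]
```

View pics/f15.png

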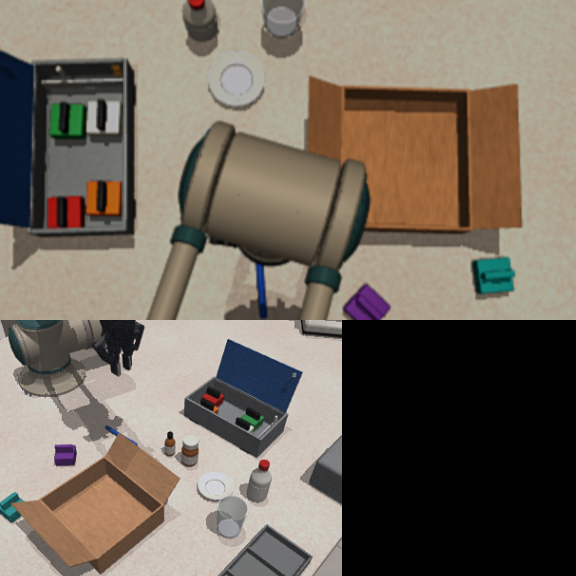

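Four cases lie flat in the store: green (68,120), white (103,117), red (65,212) and orange (104,197). The carton is empty, the hatch is up, both flaps are folded back and the bystanders are undisturbed. I check red's margin and the flap angles by numbers.

```bash
python3 - <<'E'
from h import *
c=optics.get_calibration('top')
from scipy.optimize import brentq
t=np.radians(2.4); R=np.array([[np.cos(t),np.sin(t)],[-np.sin(t),np.cos(t)]])
for n,p in dict(g=(64,118),w=(101,114),r=(62,211),o=(102,194)).items():
    P=atz(c,(140+p[0]/1.6,100+p[1]/1.6),.055); print(n,(R@(P[:2]-[.552,.2306])).round(3))
for n,u,sg,hy in (('L',140+307/1.6,1,-.155),('R',140+520/1.6,-1,-.345)):
    for a in np.arange(1.8,2.51,.1):
        print(n,round(a,1),proj(c,[.549,hy-sg*.07*np.cos(a),.065+.07*np.sin(a)])[0].round(1),'seen',round(u,1))
E
```

```text
g [0.052 0.023]
w [ 0.056 -0.031]
r [-0.087  0.024]
o [-0.064 -0.034]
L 1.8 349.9 seen 331.9
L 1.9 346.8 seen 331.9
L 2.0 343.7 seen 331.9
L 2.1 340.8 seen 331.9
L 2.2 338.0 seen 331.9
L 2.3 335.4 seen 331.9
L 2.4 333.1 seen 331.9
L 2.5 330.9 seen 331.9
R 1.8 450.8 seen 465.0
R 1.9 453.6 seen 465.0
R 2.0 456.2 seen 465.0
R 2.1 458.5 seen 465.0
R 2.2 460.6 seen 465.0
R 2.3 462.4 seen 465.0
R 2.4 463.9 seen 465.0
R 2.5 465.1 seen 465.0
```

All goals hold with margin, so I hand in.

```bash
python3 -c "
from rig import manip
print(manip.sign_off())"
```

```text
the job is handed in; nothing more can be done
None
```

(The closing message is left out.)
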